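# Load the stamping carousel, index it and stamp the parcel

## Task

Lay the smallest parcel flat in the framed nest of the carousel and let go of it. Turn the carousel by its upright handle until the nest clicks into the detent under the stamp, let go of the handle, then press the stamp's knob down firmly so that it stamps the parcel, and let it spring back up. Do not disturb the larger parcel or the roll of tape.

Things in the scene. Friction and masses are not known exactly. Their poses are not given: they have to be found in the camera images.
- small_parcel: the smallest parcel, a brown cardboard box 55 x 76 x 30 mm (its x, y, z), 0.2 kg, lying flat on the table beside the carousel. Origin: centre of its underside; z up. Grip it across the 55 mm (x) from above.
- station: the stamping station, fixed: round grey base (radius 98 mm) under the carousel; a column 165 mm from the axis on its +x side (34 x 44 mm, 168 mm high) with an arm 40 mm wide, at z = 135 to 165 mm, reaching back to the stamp. Origin: on the carousel's vertical axis at table height; x points from the axis to the stamp and column, roughly away from the robot.
- carousel (a joint): angle (rad) of the carousel, an aluminium disc of radius 120 mm, top at z = 40 mm, about the vertical axis through station; grows counterclockwise from above. 0 = nest under the stamp, in a detent; other detents at -1.396, 1.396, 2.793 (limits -1.55, 2.95). Let go within 0.4 rad of a detent it snaps in. Starts between 1.1 and 2.95. Takes about 4 N at the handle.
- nest (a point): centre of the floor of the nest, which is the top of the disc (z = 40 mm), 70 mm from the carousel's axis; its x axis points radially outward. The nest is a low black frame, 64 mm inside along x (radial) and 85 mm along y (tangential), walls 4 mm thick and 7 mm high: the parcel lies in it with its 55 mm along the nest's x, either way round.
- handle_top (a point): centre of the top of the carousel's handle, a round black upright post of 18 mm diameter, 50 mm high on the disc (top at z = 90 mm), 100 mm from the axis, 120 degrees counterclockwise from the nest.
- stamp: the stamp on its spring plunger: rubber pad 30 x 44 mm below, rod, black round knob above. Origin: centre of the pad's lower face, z = 92 mm when up, 70 mm from the axis. Moves straight down, 30 mm at most; the pad meets the parcel in the nest after 22 mm and is sprung against the knob (1 N per mm). Takes 4 N at the start, 7 N at the parcel, 16 N fully down.
- stamp_top (a point): centre of the top of the stamp's knob (36 mm diameter, 17 mm high), at z = 203 mm when up.
- big_parcel: bystander: the larger brown parcel, 70 x 102 x 57 mm. Origin: centre of its underside.
- tape_roll: bystander: roll of parcel tape lying flat, 92 mm diameter, 48 mm high. Origin: centre of its underside.

How it is judged:
By the outcome, as a careful person would: the job done as asked, in the order asked, and still so for the second after the job is handed in, with the robot touching nothing.
It also fails if it takes over 70 s, if anything falls off the work surface, if the arm or the gripper's body presses on something with over 40 N, if the wrist force passes 120 N, or if a joint passes its speed limit or range.

## Robot

A 7-joint arm with a two-finger parallel gripper is mounted at the origin on the work surface; the furniture and walls round the work are solid. World frame = base frame: x ahead of the robot, y to its left, z up, the work surface at z = 0. Lengths are in m, angles in rad, forces in N, time in s.
With the tool pointing down it reaches from about 0.4 to 0.85 m from the base axis. Payload 10.4 kg.
Tool frame: the origin (TCP) lies between the finger pads; the fingertips stand 19 mm ahead of it and the grasp point (between the pads) is the TCP (manip.tips_ahead is the distance from the TCP to the fingertips, in m); z points along the fingers, y is the line along which they close (so a half turn about z gives the same grasp; the last joint's range is limited). The gripper opens to 85 mm and grips with 20 to 120 N. Pads are 22 mm wide; open, the fingers measure 114 mm over their backs; the gripper's body (76 mm by 85 mm) begins 54 mm behind the grasp point. The pads swing forward as they close: fully open they stand 13 mm farther back than shut.
Start: joints at [1.271, 0.332, -0.065, 1.46, 0.022, 1.35, -0.088], TCP at [0.171, -0.601, 0.25] pointing down, gripper open.
Joint ranges: [-2.6, 2.6], [-0.5, 2.12], [-1.47, 1.34], [0.16, 2.42], [-1.27, 4.41], [0.06, 2.06], [-2.6, 2.6]. Speed limits (rad/s): [2.22, 2.22, 2.79, 2.79, 3.14, 3.14, 3.14].

## Interface

Orientations are given as a unit quaternion [x, y, z, w].
In Python, from workcell import manip, viewer gives the robot as it stands.
- The arm moves only by the tool arm_command, never from a script. Its argument "series" is text: rows parted by semicolons, each of 5 numbers parted by spaces: the closure, from 0 (fully open) to 1 (shut), then the shift along the tool's x, y, z normalised to -1 to 1, where 1 is 0.4 m, then the turn about the tool's z normalised to -1 to 1, where 1 is 180 degrees. In form: jaw tx ty tz spin; .... A call has exactly 10 rows; each row shifts and turns the commanded pose from where the row before left it, along the tool's axes as they then stand; what a row does not reach is not made up. A row lasts 1/8 s, in which the tool goes at most 62.5 mm and 10.7 degrees, less where a joint would pass 70% of its speed; a pose out of reach is approached as far as the arm can. A call with a number of a shift or a turn outside -1 to 1 is refused whole. A call with a gripper value outside its range is refused whole. The fingers move at their own pace and stop on an object; "newtons" is the grip in N (left out, the last holds). Time passes only in rows, so rows that do not move let the fingers close, or fill a call up. It gives the time, the measured TCP pose, the force, the opening and the grip force at its end, in the units of the state.
- manip.get_obs(): the state, without advancing time (a new reading comes with each control period).
- viewer.camera(name): name is "scene" or "top" or "wrist"; returns a dict with "pixels" (384x512x3 uint8, red, green, blue), "intrinsics" (3x3 intrinsics, pixels), "D" ([k1, k2, p1, p2, k3] as OpenCV has them; the pictures are not rectified), "extrinsics" (4x4, takes a point from world to camera coordinates). Camera axes: x right, y up, looking along -z (the intrinsics and any distortion apply to the point x, -y, -z); pixel columns grow to the right and rows downward; lengths in m; the calibration is good to about 2 mm. A picture is of the moment at which its call begins. There is no depth.
- manip.hand_in(): hands the job in; it is judged then, once.
The state is a dict: "clock": time; "joint_pos": joint angles; "joint_velocities": joint speeds; "tau": joint torques, N m; "position": TCP position; "ee_rot": TCP orientation; "ft_force": force on the tool from outside, world axes, zero at the start; "torque": the same for the moment, N m; "grip_width": opening from 0.0 (shut) to 1.0 (fully open); "grasp_force": force on a finger pad.
Only numpy, scipy, OpenCV 4.12 (cv2) and the standard library are available. Lean on these libraries where they do the work, as an engineer would, in place of code of your own. Each camera call takes 0.05 s, during which the arm holds its last target. There are 200 camera calls.

## Working session

There is one attempt and no reset: what is moved stays moved. The work goes in short steps, Python scripts to look and compute and a tool call to move; the robot and the scene stay as the last step left them, time stands still between calls to the robot, and variables do not carry over. Pictures are saved under pics/ and viewed, at most 12 in all, crops included, and the job is handed in when it is done.

Besides the shell and the picture viewer there is one more tool, called after "Call:" as name(argument=value, ...), one argument or row to a line, values as JSON. arm_command: Moves the arm, as the interface text tells. Scaled input: -1 to 1 covers 0.4 m each way for a shift and 180 degrees each way for a turn. Its arguments: {"type":"object","properties":{"series":{"type":"string"},"newtons":{"type":"number"}},"required":["series"]}

```bash
mkdir -p pics; ls
python3 - <<'E'
from workcell import manip, viewer
import cv2,numpy as np
o=manip.get_obs();print({k:np.round(v,3) for k,v in o.items()})
for n in("scene","top"):
    c=viewer.camera(n);cv2.imwrite(f'pics/{n}0.png',c["pixels"][:,:,::-1]);print(n,c["intrinsics"],c["D"],np.round(c["extrinsics"],3))
E
```

```text
pics
{'clock': np.float64(0.0), 'joint_pos': array([ 1.271,  0.333, -0.065,  1.461,  0.022,  1.35 , -0.089]), 'joint_velocities': array([-0.001, -0.002, -0.001,  0.001,  0.   ,  0.002,  0.001]), 'tau': array([ 0.0000e+00, -6.2546e+01,  4.9000e-02, -3.9161e+01,  1.6000e-02,
        1.0000e-02,  0.0000e+00]), 'position': array([ 0.171, -0.601,  0.25 ]), 'ee_rot': array([ 0.99 ,  0.138, -0.   , -0.001]), 'ft_force': array([-0.87 , -0.257, -0.158]), 'torque': array([0.009, 0.036, 0.025]), 'grasp_force': np.float64(0.0), 'grip_width': np.float64(0.999)}
scene [[411.53501998   0.         252.18162909]
 [  0.         411.53501998 184.48240691]
 [  0.           0.           1.        ]] [-0.00373779  0.          0.          0.          0.        ] [[-0.756 -0.654  0.024  0.429]
 [ 0.432 -0.472  0.768 -0.362]
 [-0.491  0.591  0.639 -0.645]
 [ 0.     0.     0.     1.   ]]
top [[392.97503502   0.         259.80672401]
 [  0.         392.97503502 192.96130299]
 [  0.           0.           1.        ]] [-0.07711716  0.          0.          0.          0.        ] [[-0.129 -0.992  0.004  0.057]
 [ 0.966 -0.125  0.227 -0.594]
 [-0.225  0.033  0.974 -0.867]
 [ 0.     0.     0.     1.   ]]
```

View pics/top0.png

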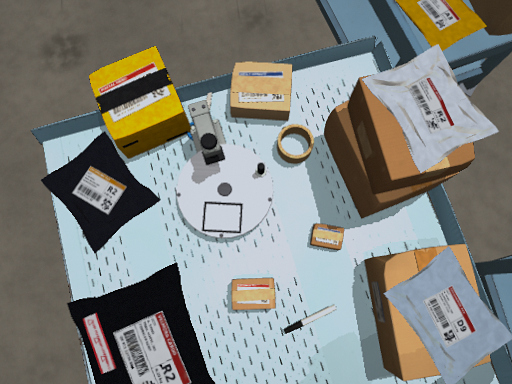

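View pics/scene0.png

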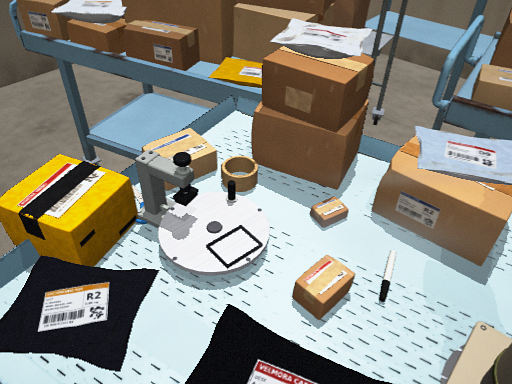

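```bash
cat > h.py <<'E'
from workcell import manip, viewer
import cv2,numpy as np
def cam(n): return viewer.camera(n)
def ray(c,p):
    u=cv2.undistortPoints(np.array(p,float).reshape(-1,1,2),c["intrinsics"],np.array(c["D"],float)).reshape(-1,2)
    E=c["extrinsics"];R=E[:3,:3];d=np.c_[u[:,0],-u[:,1],-np.ones(len(u))]@R
    return -R.T@E[:3,3],d
def onz(c,p,z):
    o,d=ray(c,p);return o+d*((z-o[2])/d[:,2])[:,None]
def pix(c,X):
    E=c["extrinsics"];q=np.atleast_2d(X)@E[:3,:3].T+E[:3,3]
    return cv2.projectPoints(q*[1,-1,-1],np.zeros(3),np.zeros(3),c["intrinsics"],np.array(c["D"],float))[0].reshape(-1,2)
E
python3 - <<'E'
from h import *
c=cam("top");im=c["pixels"];print(np.round(ray(c,[[0,0]])[0],3))
hsv=cv2.cvtColor(im,cv2.COLOR_RGB2HSV)
dark=(hsv[:,:,2]<70).astype(np.uint8)
cs,_=cv2.findContours(dark[130:250,170:285],cv2.RETR_EXTERNAL,cv2.CHAIN_APPROX_NONE)
for k in cs:
    if len(k)>15:
        k=k+[170,130];r=cv2.minAreaRect(k);b=cv2.boxPoints(r);print('dark',np.round(r[0],1),np.round(r[1],1));W=onz(c,b,.047);print(np.round(W[:,:2],4).tolist(),W.mean(0).round(4))
br=((hsv[:,:,0]<25)&(hsv[:,:,1]>60)).astype(np.uint8)
x0,y0=300,215
cs,_=cv2.findContours(br[y0:260,x0:355],cv2.RETR_EXTERNAL,cv2.CHAIN_APPROX_NONE)
k=max(cs,key=cv2.contourArea)+[x0,y0];r=cv2.minAreaRect(k);b=cv2.boxPoints(r);W=onz(c,b,.03)
print('parcel',b.round(1).tolist(),W.round(4).tolist(),W.mean(0))
a=cv2.resize(im[215:260,300:355],None,fx=8,fy=8,interpolation=cv2.INTER_CUBIC)[:360,:400]
d=cv2.resize(im[125:245,170:280],None,fx=3.5,fy=3.5,interpolation=cv2.INTER_CUBIC)
o=np.zeros((420,800,3),np.uint8);o[:a.shape[0],:a.shape[1]]=a;o[:d.shape[0],410:410+d.shape[1]]=d
cv2.imwrite('pics/crop.png',o[:,:,::-1])
E
```

```text
[0.386 0.011 0.979]
dark [214.8 229.8] [29.2  9.3]
[[0.5332, 0.1333], [0.5528, 0.123], [0.5181, 0.0616], [0.4988, 0.0722]] [0.5257 0.0975 0.047 ]
dark [238.6 226.5] [ 6.1 16.1]
[[0.5151, 0.0572], [0.5462, 0.0343], [0.5374, 0.0226], [0.5064, 0.0455]] [0.5263 0.0399 0.047 ]
dark [222.5 210. ] [16. 37.]
[[0.5964, 0.1163], [0.5849, 0.0272], [0.5459, 0.0319], [0.5573, 0.1201]] [0.5711 0.0739 0.047 ]
dark [260.5 168.5] [11.  5.]
[[0.6777, -0.0263], [0.6761, -0.0386], [0.648, -0.0349], [0.6495, -0.0227]] [ 0.6628 -0.0306  0.047 ]
dark [213.3 155.4] [13.6 19.3]
[[0.7243, 0.1089], [0.7344, 0.0618], [0.6992, 0.0547], [0.6893, 0.1015]] [0.7118 0.0817 0.047 ]
dark [280.  152.4] [15.5  3.5]
[[0.7141, -0.0718], [0.7185, -0.0797], [0.6825, -0.097], [0.6782, -0.0891]] [ 0.6984 -0.0844  0.047 ]
dark [208.2 141.1] [16.1 15.8]
[[0.7415, 0.1175], [0.78, 0.1012], [0.7612, 0.0641], [0.723, 0.0806]] [0.7514 0.0908 0.047 ]
dark [179.2 134.4] [ 3.3 21.4]
[[0.775, 0.189], [0.7912, 0.1374], [0.7826, 0.1349], [0.7665, 0.1863]] [0.7788 0.1619 0.047 ]
parcel [[309.5, 244.3000030517578], [314.0, 221.8000030517578], [344.6000061035156, 227.89999389648438], [340.1000061035156, 250.39999389648438]] [[0.4636, -0.1241, 0.03], [0.5165, -0.1436, 0.03], [0.4918, -0.2156, 0.03], [0.4393, -0.1952, 0.03]] [ 0.47778618 -0.1696431   0.03      ]
```

View pics/crop.png

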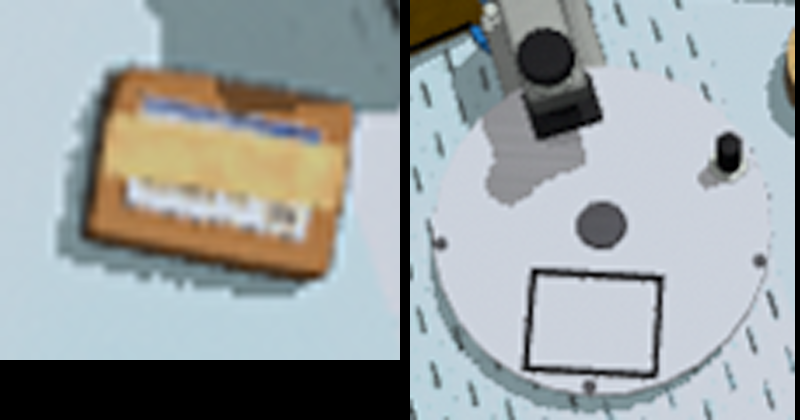

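Run:
```python
from h import *
c=cam("top")
f=lambda l:[[170+(u-410+.5)/3.5-.5,125+(v+.5)/3.5-.5] for u,v in l]
N=onz(c,f([(531,268),(664,276),(658,378),(523,370)]),.047)
n=N.mean(0)[:2];hub=onz(c,f([(601,225)]),.043)[0,:2];kn=onz(c,f([(546,57)]),.203)[0,:2];ha=onz(c,f([(729,145)]),.09)[0,:2]
print('sides',[np.linalg.norm(N[i]-N[i-1]).round(4) for i in range(4)])
r=((N[3]-N[0])+(N[2]-N[1]))[:2];print('nest',n,'rad ang',np.degrees(np.arctan2(r[1],r[0])))
for a,b in(('nest',n),('knob',kn),('handle',ha)):
    d=b-hub;print(a,b.round(4),np.linalg.norm(d).round(4),np.degrees(np.arctan2(d[1],d[0])).round(1))
print('hub',hub)
s=cam("scene")
h3=np.array([hub[0],hub[1],.043]);
for nm,X in(('hub',h3),('knob',[*kn,.203]),('hand',[*ha,.09]),('parc',[.478,-.170,.03]),('nest',[*n,.047])):print(nm,pix(s,X).round(1))
```

```text
sides [np.float64(0.0712), np.float64(0.0925), np.float64(0.071), np.float64(0.0924)]
nest [0.55458434 0.07638737] rad ang 169.88774406337706
nest [0.5546 0.0764] 0.0701 170.0
knob [0.6903 0.0767] 0.0679 10.6
handle [ 0.6558 -0.0302] 0.0998 -71.1
hub [0.62357729 0.06425183]
hub [[213.2 226.4]]
knob [[181.7 156.2]]
hand [[232.  182.5]]
parc [[328.8 207. ]]
nest [[232.9 244.4]]
```

Call:
arm_command(
  series="0 0 0 -0.15 -0.05;0 0 0 -0.15 -0.05;0 0 0 -0.15 -0.05;0 0 0 0 -0.05;0 0 0 0 -0.05;0 0 0 0 -0.05;0 0 0 0 0;0 0 0 0 0;0 0 0 0 0;0 0 0 0 0",
  newtons=40,
)

```text
clock: 1.5
position: [0.1708, -0.6012, 0.4303]
ee_rot: [0.82, 0.572, -0.0, 0.0]
ft_force: [-0.5, 0.1, 0.7]
grip_width: 1.0
grasp_force: 0.0
```

Run:
```python
from h import *
s=cam("scene");c=cam("top")
print(manip.tips_ahead, ray(s,[[0,0]])[0])
b=onz(s,[[378,212],[496,258],[320,184],[222,190]],0);print(b.round(3))
for z in(.1,.15,.2,.25,.3):print(z,pix(s,[[*b[0,:2],z],[*b[1,:2],z],[*b[2,:2],z]]).round(0).tolist(), onz(c,[[365,262]],z).round(3)[0,:2])
print('tape',onz(c,[[295,142]],.048))
```

```text
0.019 [0.16364021 0.49084466 0.68111848]
[[ 0.394 -0.266  0.   ]
 [ 0.133 -0.308  0.   ]
 [ 0.558 -0.26   0.   ]
 [ 0.729 -0.071  0.   ]]
0.1 [[388.0, 180.0], [516.0, 226.0], [325.0, 153.0]] [ 0.403 -0.231]
0.15 [[393.0, 162.0], [527.0, 207.0], [328.0, 135.0]] [ 0.402 -0.217]
0.2 [[399.0, 143.0], [539.0, 188.0], [331.0, 117.0]] [ 0.401 -0.203]
0.25 [[405.0, 123.0], [552.0, 166.0], [335.0, 97.0]] [ 0.4  -0.19]
0.3 [[412.0, 101.0], [567.0, 143.0], [338.0, 76.0]] [ 0.399 -0.176]
tape [[ 0.72033999 -0.12569546  0.048     ]]
```

Call:
arm_command(
  series="0 0.142 0.039 0 0;0 0.142 0.039 0 0;0 0.142 0.039 0 0;0 0.142 0.039 0 0;0 0.142 0.039 0 0;0 0.142 0.039 0 0;0 0.142 0.039 0 0;0 0.142 0.039 0 0;0 0.142 0.039 0 0;0 0 0 0.1 0",
)

```text
clock: 2.85
position: [0.4818, -0.1646, 0.3922]
ee_rot: [0.818, 0.576, 0.002, 0.002]
ft_force: [-0.1, 0.0, -1.5]
grip_width: 1.001
grasp_force: 0.0
```

Call:
arm_command(
  series="0 0 0 0.15 0;0 0 0 0.15 0;0 0 0 0.15 0;0 0 0 0 0;0 0 0 0 0;0 0 0 0 0;0 0 0 0 0;0 0 0 0 0;0 0 0 0 0;0 0 0 0 0",
)

```text
clock: 4.1
position: [0.4786, -0.1696, 0.2104]
ee_rot: [0.82, 0.573, -0.0, 0.0]
ft_force: [0.7, 0.3, 0.4]
grip_width: 1.0
grasp_force: 0.0
```

Run:
```python
from h import *
o=manip.get_obs();print(o["position"],o["ee_rot"],o["joint_pos"].round(2))
c=cam("wrist");im=c["pixels"];cv2.imwrite('pics/w1.png',im[:,:,::-1])
print(pix(c,[[.478,-.170,.03]]), c["extrinsics"].round(3))
hsv=cv2.cvtColor(im,cv2.COLOR_RGB2HSV);np.save('w1.npy',im)
```

```text
[ 0.47864332 -0.16962331  0.21035406] [ 8.19863889e-01  5.72558472e-01 -8.54787240e-06  1.85990749e-05] [ 0.82  0.15 -0.61  1.79  0.09  1.23 -0.17]
[[254.09309247 172.23905447]] [[ 0.939 -0.345 -0.001 -0.509]
 [ 0.327  0.892 -0.311  0.022]
 [ 0.108  0.292  0.95  -0.344]
 [ 0.     0.     0.     1.   ]]
```

View pics/w1.png

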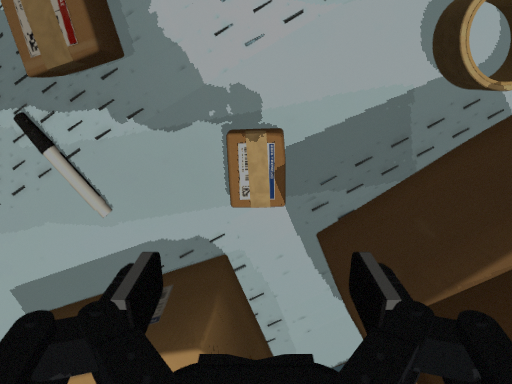

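Run:
```python
from h import *
c=cam("wrist");im=c["pixels"];hsv=cv2.cvtColor(im,cv2.COLOR_RGB2HSV);print(ray(c,[[0,0]])[0].round(3))
m=((hsv[:,:,0]<28)&(hsv[:,:,1]>70)).astype(np.uint8);m[:110]=0;m[225:]=0;m[:,:210]=0;m[:,305:]=0
k=max(cv2.findContours(m,0,1)[0],key=cv2.contourArea);r=cv2.minAreaRect(k);b=cv2.boxPoints(r);W=onz(c,b,.03)
print(b.round(1).tolist(),W.round(4).tolist(),W.mean(0),[np.linalg.norm(W[i]-W[i-1]).round(4) for i in range(4)],np.degrees(np.arctan2(*(W[1]-W[0])[1::-1])))
a=np.radians(-20.2);ex=np.array([np.cos(a),np.sin(a)]);ey=np.array([-ex[1],ex[0]])
for z in(0,.03):print(z,pix(c,[[*(np.array([.478,-.170])+sx*.0275*ex+sy*.038*ey),z] for sx,sy in((-1,-1),(1,-1),(1,1),(-1,1))]).round(1).tolist())
```

```text
[ 0.507 -0.094  0.333]
[[227.0, 129.0], [284.0, 129.0], [284.0, 207.0], [227.0, 207.0]] [[0.4689, -0.1231, 0.03], [0.5178, -0.141, 0.03], [0.4934, -0.2132, 0.03], [0.4408, -0.1939, 0.03]] [ 0.48020222 -0.16781392  0.03      ] [np.float64(0.0763), np.float64(0.0521), np.float64(0.0763), np.float64(0.0561)] -20.14943914326201
0 [[228.6, 199.3], [279.9, 199.3], [281.6, 128.0], [226.8, 127.9]]
0.03 [[226.2, 209.5], [282.0, 209.6], [284.1, 132.2], [224.1, 132.2]]
```

Call:
arm_command(
  series="0 0.003 0.003 0.1 0;0 0 0 0.1 0;0 0 0 0.1 0;0 0 0 0.1 0;0 0 0 0.06 0;0 0 0 0 0;0 0 0 0 0;1 0 0 0 0;1 0 0 0 0;1 0 0 0 0",
  newtons=40,
)

```text
clock: 5.45
position: [0.4808, -0.1692, 0.0274]
ee_rot: [0.82, 0.573, 0.0, 0.001]
ft_force: [-1.8, 0.6, 6.7]
grip_width: 0.645
grasp_force: 41.5
```

Call:
arm_command(
  series="1 0 0 0 0;1 0 0 0 0;1 0 0 0 0;1 0 0 0 0;1 0 0 -0.05 0;1 0 0 -0.1 0;1 0 0 -0.1 0;1 0 0 -0.05 0;1 0 0 0 0;1 0 0 0 0",
)

```text
clock: 6.7
position: [0.4795, -0.1689, 0.1453]
ee_rot: [0.82, 0.573, -0.0, -0.0]
ft_force: [0.2, -0.9, -2.4]
grip_width: 0.638
grasp_force: 43.9
```

Call:
arm_command(
  series="1 0.107 -0.006 0 0;1 0.107 -0.006 0 0;1 0.107 -0.006 0 0;1 0.107 -0.006 0 0;1 0.107 -0.006 0 0;1 0.105 -0.005 0 0;1 0 0 0 -0.028;1 0 0 0 -0.028;1 0 0 0 0;1 0 0 0 0",
)

```text
clock: 7.95
position: [0.5548, 0.0761, 0.1456]
ee_rot: [0.767, 0.642, -0.0, -0.0]
ft_force: [-0.1, -0.4, -2.5]
grip_width: 0.641
grasp_force: 43.8
```

Run:
```python
from h import *
o=manip.get_obs();print(o["position"],o["ee_rot"])
c=cam("wrist");cv2.imwrite('pics/w2.png',c["pixels"][:,:,::-1])
a=np.radians(-10);ex=np.array([np.cos(a),np.sin(a)]);ey=np.array([-ex[1],ex[0]]);n=np.array([.5546,.0764]);p=o["position"]
S=((-1,-1),(1,-1),(1,1),(-1,1))
print('nest in',pix(c,[[*(n+sx*.032*ex+sy*.0425*ey),.047] for sx,sy in S]).round(1).tolist())
print('parcel top',pix(c,[[*(p[:2]+sx*.0275*ex+sy*.038*ey),p[2]+.003] for sx,sy in S]).round(1).tolist())
```

```text
[0.55482631 0.07608443 0.14555457] [ 7.67057809e-01  6.41577733e-01 -4.35687518e-04 -3.76276982e-04]
nest in [[211.8, 253.4], [296.4, 253.2], [300.9, 141.1], [206.1, 141.4]]
parcel top [[194.7, 351.0], [312.2, 350.9], [323.4, 197.8], [181.3, 198.2]]
```

View pics/w2.png

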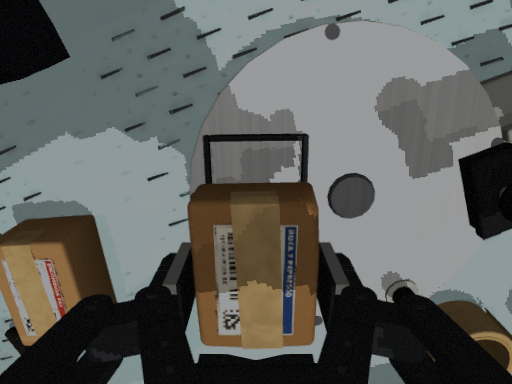

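Run:
```python
import cv2
im=cv2.imread('pics/w2.png')[120:360,170:340]
cv2.imwrite('pics/w2z.png',cv2.resize(im,None,fx=2.5,fy=2.5,interpolation=cv2.INTER_CUBIC))
```

```text
(no output)
```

View pics/w2z.png

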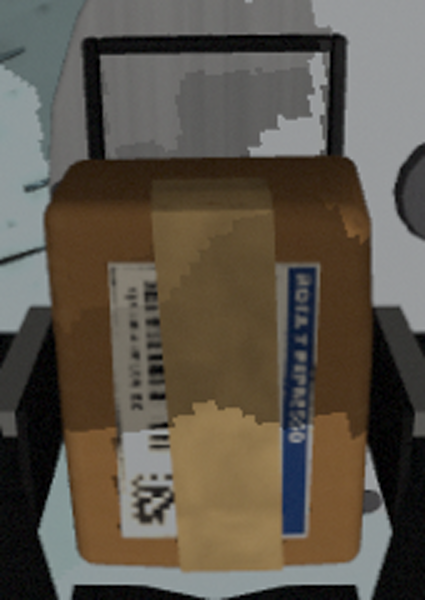

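Call:
arm_command(
  series="1 0 0 0.04 0;1 0 0 0.04 0;1 0 0 0.04 0;1 0 0 0.03 0;1 0 0 0.02 0;1 0 0 0.01 0;1 0 0 0.01 0;1 0 0 0 0;1 0 0 0 0;1 0 0 0 0",
)

```text
clock: 9.25
position: [0.5554, 0.0762, 0.0706]
ee_rot: [0.766, 0.642, 0.0, 0.0]
ft_force: [-0.6, -1.2, -1.6]
grip_width: 0.639
grasp_force: 43.8
```

Run:
```python
from h import *
s=cam("scene")["pixels"][170:290,150:310];cv2.imwrite('pics/s3.png',cv2.resize(s[:,:,::-1],None,fx=4,fy=4,interpolation=cv2.INTER_CUBIC))
```

```text
(no output)
```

View pics/s3.png

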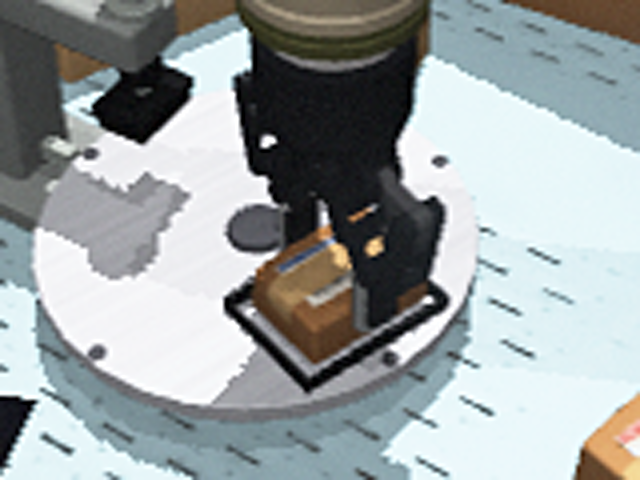

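Call:
arm_command(
  series="1 0 0 0.005 0;1 0 0 0.005 0;1 0 0 0 0;1 0 0 0 0;0.2 0 0 0 0;0.2 0 0 0 0;0.2 0 0 0 0;0.1 0 0 0 0;0.1 0 0 0 0;0.1 0 0 -0.02 0",
)

```text
clock: 10.55
position: [0.5548, 0.0762, 0.0741]
ee_rot: [0.766, 0.642, -0.0, -0.0]
ft_force: [0.1, 0.1, -0.4]
grip_width: 0.905
grasp_force: 0.0
```

Call:
arm_command(
  series="0.1 0 0 -0.05 0;0.1 0 0 -0.1 0;0.1 0 0 -0.1 0;0.1 0 0 -0.05 0;0.1 0 0 0 0.05;0.1 0 0 0 0;0.1 0 0 0 0;0.1 0 0 0 0;0.1 0 0 0 0;0.1 0 0 0 0",
)

```text
clock: 11.8
position: [0.5552, 0.0762, 0.1942]
ee_rot: [0.814, 0.58, -0.0, -0.0]
ft_force: [0.1, -0.1, -1.2]
grip_width: 0.9
grasp_force: 0.0
```

Run:
```python
from h import *
o=manip.get_obs();print(o["position"],o["ee_rot"],o["joint_pos"].round(2))
a=cam("scene")["pixels"][170:290,150:310];b=cam("wrist")["pixels"]
A=cv2.resize(a,(500,375),interpolation=cv2.INTER_CUBIC);B=cv2.resize(b,(300,225))
im=np.zeros((375,800,3),np.uint8);im[:,:500]=A;im[:225,500:]=B;cv2.imwrite('pics/s4.png',im[:,:,::-1])
```

```text
[0.55516659 0.07624108 0.19419329] [ 8.14291021e-01  5.80456823e-01 -7.31455038e-05 -6.97794629e-05] [ 0.42  0.32 -0.75  1.68  0.23  1.24 -0.72]
```

View pics/s4.png

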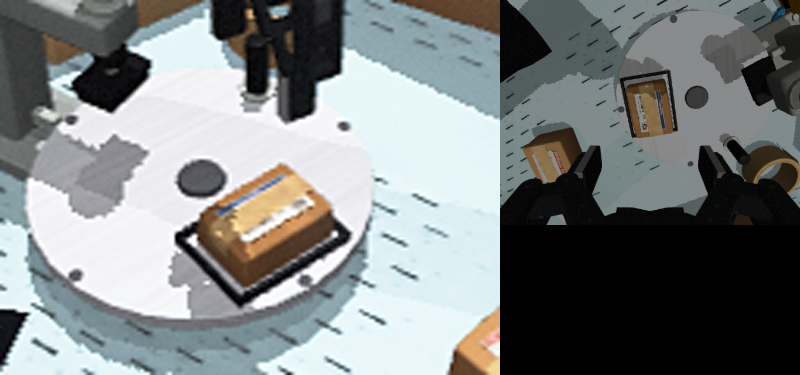

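Call:
arm_command(
  series="0.6 -0.056 0.108 0 0;0.6 -0.056 0.108 0 0;0.6 -0.057 0.108 0 0;0.6 0 0 0 -0.055;0.6 0 0 0 -0.055;0.6 0 0 0 -0.055;0.6 0 0 0 -0.055;0.6 0 0 0 -0.055;0.6 0 0 0 -0.055;0.6 0 0 0 -0.055",
)

```text
clock: 13.15
position: [0.6556, -0.0301, 0.1942]
ee_rot: [0.337, 0.941, -0.0, -0.0]
ft_force: [0.1, 0.1, -0.3]
grip_width: 0.403
grasp_force: 0.0
```

Call:
arm_command(
  series="0.6 0 0 0 -0.055;0.6 0 0 0 -0.055;0.6 0 0 0 -0.055;0.6 0 0 0 0;0.6 0 0 0 0;0.6 0 0 0 0;0.6 0 0 0 0;0.6 0 0 0 0;0.6 0 0 0 0;0.6 0 0 0 0",
)

```text
clock: 14.4
position: [0.6556, -0.03, 0.1943]
ee_rot: [0.088, 0.996, -0.0, 0.0]
ft_force: [0.6, -0.4, -0.3]
grip_width: 0.398
grasp_force: 0.0
```

Run:
```python
from h import *
o=manip.get_obs();p=o["position"];q=o["ee_rot"];print(p,q,o["joint_pos"].round(2),o["grip_width"])
c=cam("wrist");im=c["pixels"];cv2.imwrite('pics/w5.png',im[:,:,::-1])
print(pix(c,[[.657,-.03,.09],[.657,-.03,.04]]).round(1))
```

```text
[ 0.65560648 -0.02997595  0.19431039] [ 8.77419707e-02  9.96143234e-01 -5.82257959e-05  1.65481981e-05] [ 0.64  0.62 -0.98  1.4   0.52  1.38  1.05] 0.3978368304911614
[[255.  197.8]
 [255.  178.8]]
```

View pics/w5.png

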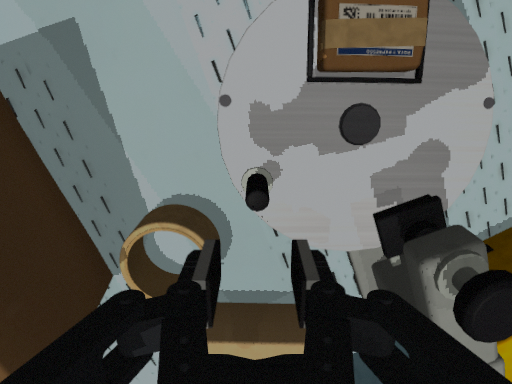

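Call:
arm_command(
  series="0.6 -0.003 0.002 0.1 0;0.6 0 0 0.1 0;0.6 0 0 0.08 0;0.6 0 0 0.025 0;0.6 0 0 0 0;0.6 0 0 0 0;1 0 0 0 0;1 0 0 0 0;1 0 0 0 0;1 0 0 0 0",
  newtons=35,
)

```text
clock: 15.7
position: [0.6577, -0.0292, 0.0737]
ee_rot: [0.088, 0.996, 0.0, 0.001]
ft_force: [-1.0, -0.5, 6.6]
grip_width: 0.199
grasp_force: 34.3
```

Call:
arm_command(
  series="1 0.0314 -0.0153 0 0.0444;1 0.0314 -0.0153 0 0.0444;1 0.0314 -0.0153 0 0.0444;1 0.0314 -0.0153 0 0.0444;1 0.0314 -0.0153 0 0.0444;1 0.0314 -0.0153 0 0.0444;1 0.0314 -0.0153 0 0.0444;1 0.0314 -0.0153 0 0.0444;1 0 0 0 0;1 0 0 0 0",
)

```text
clock: 16.95
position: [0.5542, -0.0062, 0.0736]
ee_rot: [0.601, 0.799, 0.001, 0.001]
ft_force: [0.2, 3.9, 7.9]
grip_width: 0.196
grasp_force: 35.7
```

Run:
```python
from h import *
o=manip.get_obs();p=o["position"];q=o["ee_rot"];d=p[:2]-[.6236,.0643]
print(p,o["ft_force"],o["joint_pos"].round(2),np.hypot(*d),np.degrees(np.arctan2(d[1],d[0])),2*np.degrees(np.arctan2(q[1],q[0])))
c=cam("top");cv2.imwrite('pics/t6.png',c["pixels"][:,:,::-1])
```

```text
[ 0.5542285  -0.0062459   0.07360329] [0.20801411 3.9195202  7.88190091] [ 0.58  0.47 -0.78  1.81  0.38  1.02 -0.07] 0.09894002792531534 -134.5190941430418 106.10407766955103
```

Call:
arm_command(
  series="1 0.0314 -0.0153 0 0.0444;1 0.0314 -0.0153 0 0.0444;1 0.0314 -0.0153 0 0.0444;1 0.0314 -0.0153 0 0.0444;1 0.0314 -0.0153 0 0.0444;1 0.0314 -0.0153 0 0.0444;1 0.0314 -0.0153 0 0.0444;1 0.0314 -0.0153 0 0.0444;1 0 0 0 0;1 0 0 0 0",
)

```text
clock: 18.25
position: [0.5299, 0.0957, 0.0737]
ee_rot: [0.933, 0.359, 0.002, 0.001]
ft_force: [7.2, 0.1, 4.0]
grip_width: 0.196
grasp_force: 36.6
```

Call:
arm_command(
  series="1 0.0314 -0.0153 0 0.0444;1 0.0314 -0.0153 0 0.0444;1 0.0314 -0.0153 0 0.0444;1 0.0314 -0.0153 0 0.0444;1 0 0 0 0;1 0 0 0 0;1 0 0 0 0;1 0 0 0 0;1 0 0 0 0;1 0 0 0 0",
)

```text
clock: 19.5
position: [0.5604, 0.1404, 0.0736]
ee_rot: [0.996, 0.088, 0.002, 0.001]
ft_force: [4.4, -2.7, 6.5]
grip_width: 0.203
grasp_force: 36.9
```

Run:
```python
from h import *
o=manip.get_obs();p=o["position"];q=o["ee_rot"];d=p[:2]-[.6236,.0643]
print(p,o["ft_force"],o["joint_pos"].round(2),np.hypot(*d),np.degrees(np.arctan2(d[1],d[0])),2*np.degrees(np.arctan2(q[1],q[0])))
```

```text
[0.56035008 0.14040141 0.07362839] [ 4.44953661 -2.65328686  6.5235405 ] [ 0.11  0.44 -0.52  1.76  0.26  1.01 -1.91] 0.09895441379582684 129.730878344829 10.088109799967246
```

Call:
arm_command(
  series="0.5 0 0 0 0;0.5 0 0 0 0;0.5 0 0 0 0;0.5 0 0 0 0;0.5 0 0 -0.05 0;0.5 0 0 -0.1 0;0.5 0 0 -0.12 0;0.5 0 0 -0.12 0;0.5 0 0 -0.09 0;0.5 0 0 0 0",
)

```text
clock: 20.75
position: [0.5594, 0.1424, 0.269]
ee_rot: [0.996, 0.088, 0.003, -0.0]
ft_force: [0.1, 0.6, -0.7]
grip_width: 0.499
grasp_force: 0.0
```

Run:
```python
from h import *
o=manip.get_obs();print(o["position"],o["ee_rot"],o["ft_force"])
c=cam("top");s=cam("scene");im=np.zeros((480,800,3),np.uint8)
im[:, :400]=cv2.resize(c["pixels"][120:250,170:278],(400,480));im[:380,400:]=cv2.resize(s["pixels"][135:290,140:303],(400,380));cv2.imwrite('pics/t7.png',im[:,:,::-1])
```

```text
[0.55937358 0.14236578 0.26896507] [ 9.96096937e-01  8.82038279e-02  3.29493519e-03 -3.46483889e-04] [ 0.14120438  0.57877273 -0.6960061 ]
```

View pics/t7.png

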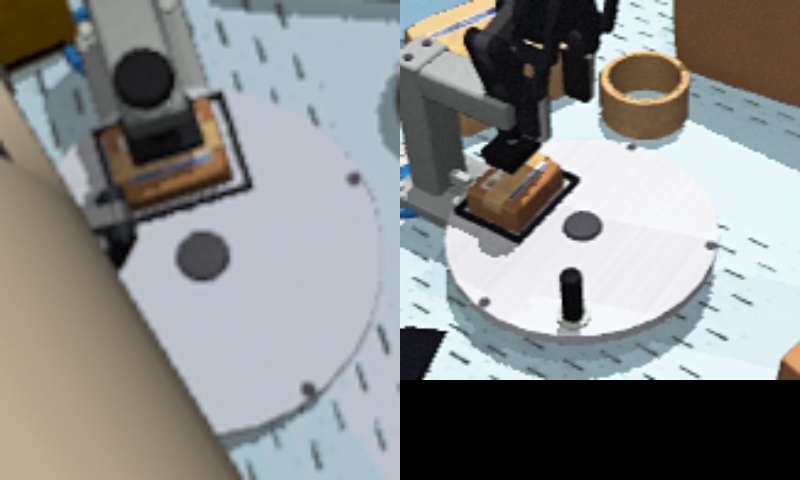

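Call:
arm_command(
  series="1 0.0745 0.0548 0 0;1 0.0745 0.0548 0 0;1 0.0745 0.0548 0 0;1 0.0745 0.0548 0 0;1 0 0 0 0;1 0 0 0 0;1 0 0 0.05 0;1 0 0 0.03 0;1 0 0 0 0;1 0 0 0 0",
  newtons=40,
)

```text
clock: 22.1
position: [0.691, 0.0762, 0.2327]
ee_rot: [0.996, 0.088, 0.0, 0.0]
ft_force: [0.9, -0.7, 0.5]
grip_width: 0.001
grasp_force: 0.0
```

Run:
```python
from h import *
o=manip.get_obs();print(o["position"],o["ft_force"],o["grip_width"])
c=cam("wrist");im=c["pixels"];cv2.imwrite('pics/w8.png',im[:,:,::-1]);print(pix(c,[[.692,.077,.203],[*o["position"][:2],.203]]))
```

```text
[0.69101245 0.07622702 0.23265045] [ 0.93572267 -0.72694542  0.46259567] 0.0009749740815755201
[[254.70720936 245.53478834]
 [255.8458566  247.44951995]]
```

View pics/w8.png

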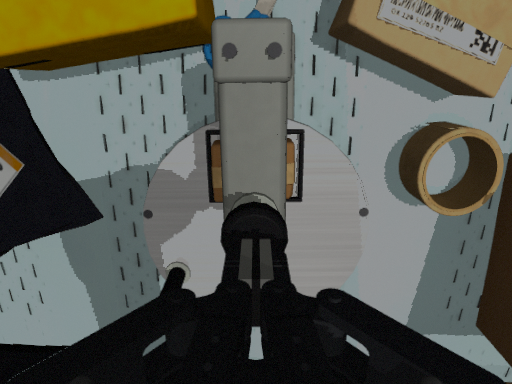

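Call:
arm_command(
  series="1 0 0 0.02 0;1 0 0 0.0125 0;1 0 0 0.0125 0;1 0 0 0.0125 0;1 0 0 0.0125 0;1 0 0 0.0125 0;1 0 0 0.005 0;1 0 0 0 0;1 0 0 0 0;1 0 0 0 0",
)

```text
clock: 23.4
position: [0.6912, 0.0762, 0.1981]
ee_rot: [0.996, 0.088, 0.001, 0.0]
ft_force: [-2.4, -0.5, 8.6]
grip_width: 0.002
grasp_force: 4.1
```

Call:
arm_command(
  series="1 0 0 0.005 0;1 0 0 0.005 0;1 0 0 0.003 0;1 0 0 0 0;1 0 0 0 0;1 0 0 0 0;1 0 0 0 0;1 0 0 0 0;1 0 0 0 0;1 0 0 0 0",
)

```text
clock: 24.65
position: [0.6912, 0.0762, 0.1937]
ee_rot: [0.996, 0.088, 0.001, 0.0]
ft_force: [-3.8, -0.9, 12.6]
grip_width: 0.001
grasp_force: 6.6
```

Call:
arm_command(
  series="1 0 0 0.004 0;1 0 0 0 0;1 0 0 0 0;1 0 0 0 0;1 0 0 0 0;1 0 0 0 0;1 0 0 0 0;1 0 0 0 0;1 0 0 0 0;1 0 0 0 0",
)

```text
clock: 25.9
position: [0.6912, 0.0763, 0.1924]
ee_rot: [0.996, 0.088, 0.001, 0.0]
ft_force: [-6.0, -1.0, 14.4]
grip_width: -0.0
grasp_force: 7.3
```

Call:
arm_command(
  series="1 0 0 -0.02 0;1 0 0 -0.02 0;1 0 0 -0.03 0;1 0 0 -0.05 0;1 0 0 -0.08 0;1 0 0 -0.08 0;1 0 0 0 0;1 0 0 0 0;1 0 0 0 0;1 0 0 0 0",
)

```text
clock: 27.15
position: [0.6907, 0.0761, 0.3017]
ee_rot: [0.996, 0.088, -0.001, 0.0]
ft_force: [0.7, 0.1, -0.3]
grip_width: -0.002
grasp_force: 0.0
```

Run:
```python
from h import *
o=manip.get_obs();print(o["position"],o["ft_force"])
s=cam("scene");im=cv2.resize(s["pixels"][120:300,130:350],(770,600),interpolation=cv2.INTER_AREA)
cv2.imwrite('pics/s9.png',im[:,:,::-1])
```

```text
[0.69071997 0.07608498 0.30168835] [ 0.73456039  0.12254167 -0.26434841]
```

View pics/s9.png

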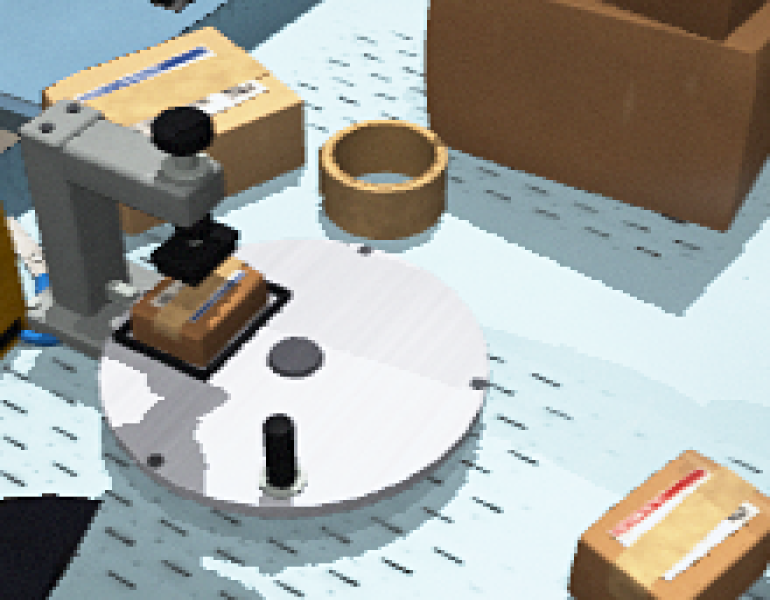

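The picture shows the stamp back up, with the knob near (183,130). The parcel lies flat in the nest under it near (200,310), and the bystanders have not moved.

```bash
python3 -c "
from workcell import manip
print(manip.hand_in())"
```

```text
the job is handed in; nothing more can be done
None
```

I laid the smallest parcel flat in the nest, turned the carousel to the detent under the stamp, pressed the stamp down to about 14 N and let it spring back up, then handed the job in at about 27 s; the hand-in gave no verdict.

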